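# Load a barrel into the spring V-nest of a leak tester and hold it down

### The job

Take the flanged barrel from the white parts rack and lay it centred in the V-nest of the leak tester, its flange just outside the V-rests on the side of the sealing head. Press the barrel down, bearing on both faces of the V at once and not pushed sideways against one, so that the sprung nest sinks well past half of its travel, pushing only on the barrel and not on the nest itself, and finish while still holding it pressed down like that: do not let go. Leave the plain barrel, the jar, the screwdriver and the box where they are.

Things in the scene. Friction and masses are not known exactly. Their poses are not given: they have to be found in the camera images.
- barrel_mid (a point): Middle of the FLANGED barrel: a loose black tube-like cylinder (0.1 to 0.21 kg), 32 mm diameter, lying with its axis level in one of the two places of the rack. This point is on its axis, at the place to grip; x runs along the axis towards the flange. The 32 mm body reaches from x = -66 to +60 mm, then the flange, 44 mm diameter and 8 mm thick, to x = +68 mm. Starts 46 mm above the work surface.
- flange (a point): Centre of that barrel's flange, on the axis 64 mm from barrel_mid.
- barrel: The flanged barrel itself; same origin and axes as barrel_mid.
- rack: Fixed white plastic parts rack, 112 x 200 mm; origin at the centre of its underside, x along the axes of the barrels. Two places, at y = -55 and +55 mm, each a pair of 90-degree V-rests like those of the nest (x = -49..-35 and 35..49 mm, 52 mm wide, upper edges about 2 mm below the barrel's axis); between each pair is a 70 mm gap, open down to the 8 mm base slab, where fingers can grip the barrel's middle. Barrel axes lie 46 mm above the work surface.
- nest: Fixed leak-test nest: aluminium base 230 x 100 x 12 mm, origin on its underside below the middle of the V, x along the V towards the sealing head. The head (short red cylinder of 40 mm diameter with a nose, on an aluminium post, 97 mm high) stands at one end: nose tip at x = 84 mm, post to x = 140 mm. It carries the sprung carrier.
- seat (a point): Where the barrel's middle belongs, on the V's axis (on the sprung carrier; 72 mm above the work surface unpressed); x along the V towards the sealing head, z up. Two steel V-rests at x = -49..-35 and 35..49 mm, 45-degree faces (carrier_c0, c2 on the +y side, c1, c3 on -y) up to 2 mm below the axis and 20 mm to each side; 70 mm gap between for fingers, carrier plate 36 mm below the axis.
- carrier (a joint): How far the sprung carrier with its V-rests is pressed down, m: 0 up (start), 0.010 on its lower stop. With the barrel's weight alone it stays up; beyond that about 2 to 3 N start to move it and each further mm takes about 1 N more (some 12 N at the stop).
- plain_mid (a point): Middle of the PLAIN barrel (bystander) in the other place of the rack: same black body, 32 mm diameter, 126 mm long, but no flange.
- jar: White jar with black cap, 48 mm diameter, 60 mm high, bystander; origin under its centre.
- driver: Black-handled screwdriver lying on the bench, 160 mm long, bystander.
- sealbox: Grey open box of steel discs, 90 x 120 x 40 mm, bystander; origin under its centre.

How it is judged (in metres and radians):
On the way:
1. the flanged barrel is lifted clear of the rack (height (world z) of barrel_mid above 0.1 m and contact force between barrel and rack below 0.1 N), for 0.1 s.
At the end, for the whole second after the job is handed in: Flanged barrel in the V: middle within 8 mm along, 2 mm across and in height, axis within 0.03 rad, flange towards the head; over 1 N on a V face of each side and of each rest; carrier pressed over 4.5 mm; fingers on it with over 2 N, robot not on the nest; barrel still (value of joint carrier above 0.0045 m and (contact force between barrel and carrier_c0 above 1 N or contact force between barrel and carrier_c2 above 1 N) and (contact force between barrel and carrier_c1 above 1 N or contact force between barrel and carrier_c3 above 1 N) and (contact force between barrel and carrier_c0 above 1 N or contact force between barrel and carrier_c1 above 1 N) and (contact force between barrel and carrier_c2 above 1 N or contact force between barrel and carrier_c3 above 1 N) and x of barrel_mid in the frame of seat between -0.008 and 0.008 m and y of barrel_mid in the frame of seat between -0.002 and 0.002 m and z of barrel_mid in the frame of seat between -0.002 and 0.002 m and angle between the x axis of barrel_mid and the x axis of seat, either way round below 0.03 rad and x of flange in the frame of seat above 0.05 m and contact force between the fingers and barrel above 2 N and contact force between each of the arm, the fingers and nest below 0.5 N and linear speed of barrel below 0.02 m/s); the arm keeps its last pose, push and grip.
It fails at once if a bystander (plain barrel, jar, screwdriver, box) was moved more than 20 mm (distance of any of plain_mid, jar, driver, sealbox from where it was at the start of the episode above 0.02 m).
It also fails if it takes over 48 s, if anything falls off the work surface, if the arm or the gripper's body presses on something with over 40 N, if the wrist force passes 120 N, or if a joint passes its speed limit or range.

### The arm

A 7-joint arm with a two-finger parallel gripper is mounted at the origin on the work surface. World frame = base frame: x ahead of the robot, y to its left, z up, the work surface at z = 0. Lengths are in mm, angles in rad, forces in N, time in s.
With the tool pointing down it reaches from about 400 to 875 mm from the base axis. Payload 4.4 kg.
Tool frame: the origin (TCP) lies at the very end of the fingers, on their centre line; the grasp point (between the pads) lies 19 mm behind it; z points along the fingers, y is the direction in which the jaws open and shut (so a half turn about z gives the same grasp; the last joint's range is limited). The gripper opens to 85 mm and grips with 20 to 120 N. Pads are 22 mm wide; open, the fingers measure 114 mm over their backs; the gripper's body (76 mm by 85 mm) begins 54 mm behind the grasp point. The pads swing forward as they close: fully open they stand 13 mm farther back than shut.
Start: joints at [-0.066, 0.628, 0.038, 1.517, -0.027, 0.996, -0.02], TCP at [650.014, 0.027, 231.313] pointing down, gripper open.
Joint ranges: [-3.06, 3.06], [-0.37, 2.12], [-1.25, 1.32], [0.18, 2.47], [-1.1, 4.24], [0.23, 1.98], [-2.94, 2.94]. Speed limits (rad/s): [2.57, 2.57, 3.14, 3.14, 3.14, 3.14, 3.14].

### API

Orientations are given as a unit quaternion [x, y, z, w].
In Python, from station import arm gives the robot as it stands. The module is installed in compiled form; this text tells all that it offers.
- The arm moves only by the shell command python3 -m crank 'ROWS' [FORCE]. ROWS is JSON, a list that holds one entry, the list of rows, each a list of 7 numbers: the shift along the world's x, y, z in cm, then the turn, a rotation vector about the world's x, y, z in degrees, then the closure, from 0 (fully open) to 1 (shut). A call has 1 to 8 rows; each row is the pose to reach, as a shift and turn from the pose commanded when the call began; what a row does not reach only later rows make up. A row lasts 1/10 s, in which the tool goes at most 50 mm and 8.59 degrees, less where a joint would pass 70% of its speed; a pose out of reach is approached as far as the arm can. A call with a gripper value outside its range is refused whole. The fingers move at their own pace and stop on an object; FORCE is the grip in N (left out, the last holds). Time passes only in rows, so rows that repeat a pose let the fingers close. It gives the time, the measured TCP pose, the force and the opening at its end, in the units of the state.
- arm.get_obs(): the state, without advancing time (a new reading comes with each control period).
- arm.read_camera(name): name is "scene" or "side" or "wrist"; returns a dict with "frame" (480x640x3 uint8, red, green, blue), "z_map" (480x640 float32, mm along the optical axis (not along the pixel's ray), 0 where there is no reading), "intrinsics" (3x3 intrinsics, pixels), "dist_coeffs" ([k1, k2, p1, p2, k3] as OpenCV has them; the pictures are not rectified), "T" (4x4, takes a point from camera to world coordinates). Camera axes: x right, y down, z forward; pixel columns grow to the right and rows downward; lengths in mm; the calibration is good to about 2 mm. A picture is of the moment at which its call begins.
- arm.finish_job(): hands the job in, once; it reports no verdict.
The state is a dict: "t": time; "joint_positions": joint angles; "qvel": joint speeds; "effort": joint torques, N m; "tcp_pos": TCP position; "tool_rot": TCP orientation; "contact_force": force on the tool from outside, world axes, zero at the start; "ft_torque": the same for the moment, N m; "opening": finger opening in mm.
Only numpy, scipy, OpenCV 4.12 (cv2) and the standard library are available. Lean on these libraries where they do the work, as an engineer would, in place of code of your own. Each camera call takes 0.05 s, during which the arm holds its last target. There are 200 camera calls.

## Working session

There is one attempt and no reset: what is moved stays moved. The work goes in short steps, Python scripts to look and compute and a shell command to move; the robot and the scene stay as the last step left them, time stands still between calls to the robot, and variables do not carry over. Pictures are saved under pics/ and viewed, about 8 in all and at most 12, crops included, and the job is handed in when it is done.

```bash
mkdir -p pics
cat > h.py <<'E'
import numpy as np, cv2
from station import arm
def cam(n,save=None):
    c=arm.read_camera(n)
    if save: cv2.imwrite('pics/'+save,c["frame"][:,:,::-1])
    return c
def cloud(c):
    z=c["z_map"]; h,w=z.shape
    u,v=np.meshgrid(np.arange(w),np.arange(h))
    p=cv2.undistortPoints(np.stack([u,v],-1).reshape(-1,1,2).astype(np.float64),np.array(c["intrinsics"]),np.array(c["dist_coeffs"])).reshape(h,w,2)
    P=np.dstack([p[...,0]*z,p[...,1]*z,z]); T=np.array(c["T"])
    W=P@T[:3,:3].T+T[:3,3]; W[z<=0]=np.nan
    return W
E
python3 - <<'E'
from h import *
print(arm.get_obs())
for n in ("scene","side"):
    c=cam(n,n+"0.png"); np.savez(n+"0.npz",W=cloud(c),f=c["frame"])
    print(n,np.round(c["T"],2).tolist())
E
```

```text
{'t': 0.0, 'joint_positions': array([-0.06578639,  0.62936179,  0.03838683,  1.51834996, -0.02698054,
        0.99629489, -0.01998713]), 'qvel': array([ 0.00174335,  0.00060836,  0.00188644,  0.00069463, -0.00109005,
        0.00060476,  0.00073116]), 'effort': array([-1.11932164e-03, -5.63405585e+01,  1.22606792e+00, -1.93450052e+01,
        1.09587883e-02,  1.05136272e-02, -8.84369996e-06]), 'tcp_pos': array([6.49383611e+02, 4.70857047e-02, 2.30383699e+02]), 'tool_rot': array([ 7.07087074e-01,  7.07125851e-01, -6.74246344e-04, -6.67565432e-04]), 'contact_force': array([ 0.5971651 , -0.01022006, -1.42961976]), 'ft_torque': array([-0.01731418, -0.03135892, -0.009802  ]), 'opening': 85.26879824083139}
scene [[0.03, 0.68, -0.73, 1427.86], [1.0, -0.02, 0.01, -24.41], [-0.01, -0.73, -0.68, 836.46], [0.0, 0.0, 0.0, 1.0]]
side [[-0.95, -0.2, 0.23, 368.99], [-0.31, 0.61, -0.73, 730.22], [0.0, -0.76, -0.65, 742.64], [0.0, 0.0, 0.0, 1.0]]
```

View pics/scene0.png

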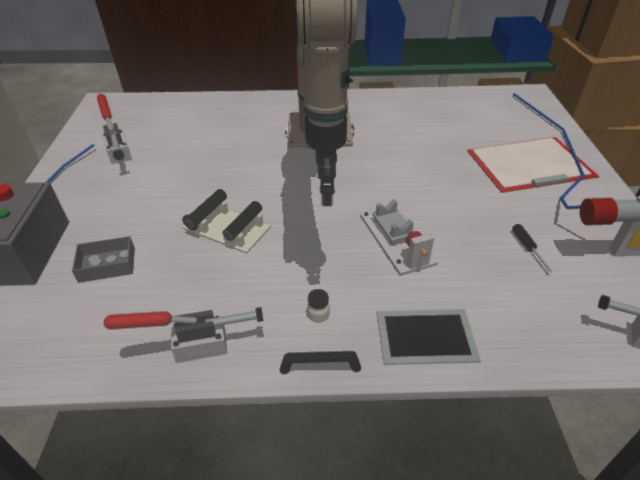

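View pics/side0.png

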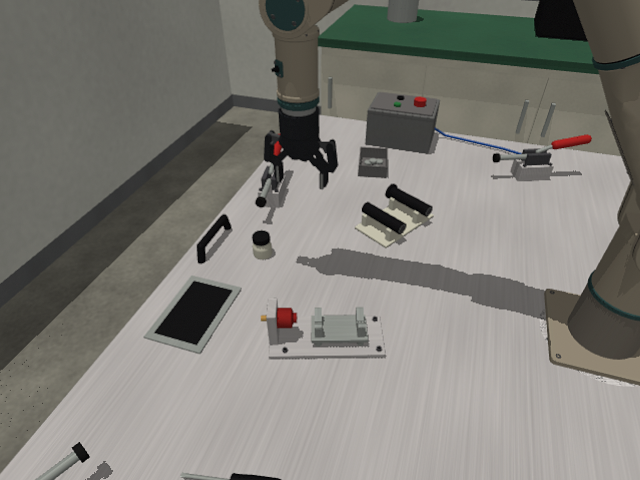

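The scene view shows the rack at about (228,220) with two black barrels, and the nest at (398,235) with its head toward the camera (418,245). The side view shows the same: rack at (395,215), nest at (325,330). Next I measure both from the depth maps.

```bash
cat > m.py <<'E'
from h import *
D={n:np.load(n+"0.npz") for n in("scene","side")}
def pts(n,u0,u1,v0,v1): 
    return D[n]['W'][v0:v1,u0:u1].reshape(-1,3),D[n]['f'][v0:v1,u0:u1].reshape(-1,3)
for n,b in(("scene",(175,280,185,255)),("side",(350,440,178,248))):
    P,F=pts(n,*b); m=(P[:,2]>35)&(P[:,2]<90)&(F.max(1)<75)
    Q=P[m].astype(np.float32)
    _,l,c=cv2.kmeans(Q[:,:2].copy(),2,None,(3,50,.1),5,cv2.KMEANS_PP_CENTERS)
    for k in(0,1):
        q=Q[l.ravel()==k]; 
        a=np.linalg.svd(q[:,:2]-q[:,:2].mean(0),full_matrices=False)[2][0]
        s=(q[:,:2]-q[:,:2].mean(0))@a; lat=(q[:,:2]-q[:,:2].mean(0))@[-a[1],a[0]]
        e=[np.percentile(s,2),np.percentile(s,98)]
        print(n,len(q),q.mean(0).round(1),"ang",np.degrees(np.arctan2(a[1],a[0])).round(1),"ends",np.round(e,1),"mid",(q[:,:2].mean(0)+a*np.mean(e)).round(1))
        for lo in np.linspace(e[0],e[1],9)[:-1]:
            w=(s>=lo)&(s<lo+(e[1]-e[0])/8); print("   s%.0f zmax %.1f z50 %.1f lat %.1f..%.1f"%(lo,np.percentile(q[w,2],97),np.median(q[w,2]),*np.percentile(lat[w],[3,97])))
for n,b in(("scene",(355,440,195,275)),("side",(262,390,292,362))):
    P,F=pts(n,*b); F=F.astype(int)
    red=(F[:,0]>100)&(F[:,1]<70)&(P[:,2]>20)
    print(n,"red",red.sum(),np.nanmin(P[red],0).round(1),np.nanmax(P[red],0).round(1),np.nanmedian(P[red],0).round(1))
    base=(P[:,2]>7)&(P[:,2]<17); 
    r=cv2.minAreaRect(P[base][:,:2].astype(np.float32)); print("base",base.sum(),r)
    t=(P[:,2]>50)&(P[:,2]<80)&~red; r=cv2.minAreaRect(P[t][:,:2].astype(np.float32)); print("V tops",t.sum(),r,P[t].mean(0))
a=D['scene']['f'][185:275,175:445]; b=D['side']['f'][175:365,255:445]
a=cv2.resize(a,(780,260),interpolation=cv2.INTER_CUBIC);b=cv2.resize(b,(320,320),interpolation=cv2.INTER_CUBIC)
o=np.zeros((590,780,3),np.uint8);o[:260]=a;o[265:585,:320]=b
cv2.imwrite('pics/crop.png',o[:,:,::-1])
E
python3 m.py
```

```text
scene 543 [ 514.8 -200.2   55.6] ang -31.0 ends [-67.4  55.1] mid [ 509.6 -197. ]
   s-67 zmax 64.4 z50 58.9 lat -12.9..7.4
   s-52 zmax 63.6 z50 59.7 lat -13.2..7.6
   s-37 zmax 64.4 z50 58.5 lat -12.1..7.6
   s-21 zmax 64.1 z50 57.4 lat -12.0..7.8
   s-6 zmax 64.0 z50 58.2 lat -10.3..7.8
   s9 zmax 64.6 z50 57.8 lat -11.6..8.9
   s25 zmax 64.5 z50 59.0 lat -10.6..8.9
   s40 zmax 63.8 z50 54.1 lat -14.7..9.3
scene 610 [ 467.6 -299.5   55.6] ang -31.2 ends [-73.8  55.4] mid [ 459.7 -294.7]
   s-74 zmax 63.9 z50 58.7 lat -13.9..6.2
   s-58 zmax 64.0 z50 58.2 lat -12.0..7.8
   s-42 zmax 64.0 z50 57.7 lat -13.0..8.1
   s-25 zmax 63.7 z50 57.7 lat -13.8..8.6
   s-9 zmax 63.8 z50 58.1 lat -13.8..8.3
   s7 zmax 64.9 z50 58.3 lat -13.1..9.2
   s23 zmax 63.6 z50 58.4 lat -11.0..10.0
   s39 zmax 69.0 z50 54.3 lat -22.7..16.1
side 539 [ 451.6 -289.4   53.7] ang 151.8 ends [-66.9  64.3] mid [ 452.8 -290.1]
   s-67 zmax 69.0 z50 58.5 lat -9.9..17.3
   s-50 zmax 63.4 z50 55.4 lat -6.4..12.3
   s-34 zmax 63.3 z50 56.0 lat -7.2..10.6
   s-18 zmax 62.1 z50 55.6 lat -7.1..11.9
   s-1 zmax 62.9 z50 54
[... 529 characters left out ...]
50 53.6 lat -8.0..16.1
scene red 57 [594.1 186.4  75.2] [618.5 214.7  88.5] [611.1 198.1  84.1]
base 1118 ((510.30218505859375, 169.11134338378906), (292.71331787109375, 102.94676971435547), 19.12119483947754)
V tops 577 ((562.5347290039062, 188.38723754882812), (206.7940216064453, 54.99726867675781), 19.027116775512695) [573.00264608 187.45316744  63.25825841]
side red 228 [589.9 194.5  70.4] [627.3 228.9  88.2] [609.7 213.9  82.3]
base 2608 ((534.99560546875, 180.14138793945312), (229.79249572753906, 104.8195571899414), 18.62701416015625)
V tops 624 ((560.2222290039062, 188.6331787109375), (200.30165100097656, 57.557132720947266), 18.63007926940918) [553.61319153 195.16008137  63.4306895 ]
```

View pics/crop.png

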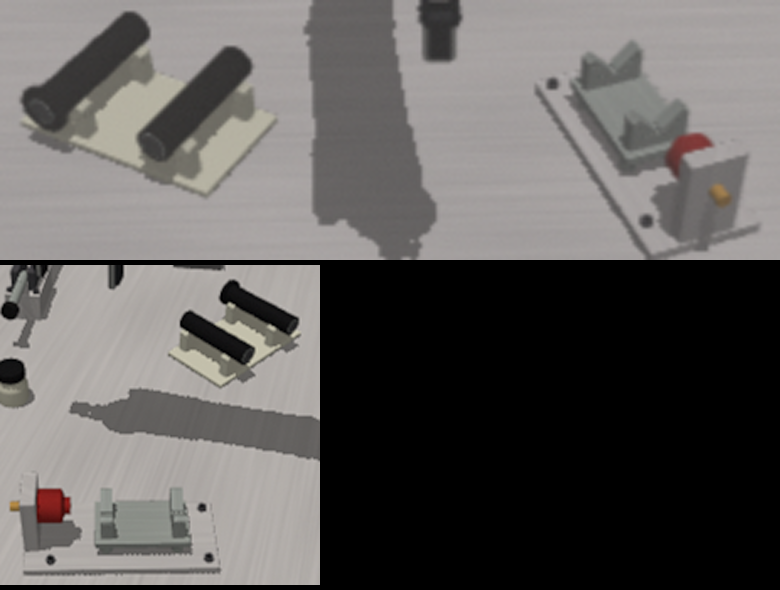

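The flanged barrel is the left one in the scene crop, with its flange at crop (45,108), i.e. pointing toward world +x/-y. It's at roughly (457,-292) with yaw about -30°. The nest V has yaw about +18.7°, with the head on the +x side. I'll move above the barrel first, turning +60°.

```bash
python3 -m crank '[[[-2.4,-3.6,-0.6,0,0,7.5,0],[-4.8,-7.3,-1.2,0,0,15,0],[-7.2,-11,-1.8,0,0,22.5,0],[-9.6,-14.6,-2.5,0,0,30,0],[-12,-18.3,-3.1,0,0,37.5,0],[-14.4,-22,-3.7,0,0,45,0],[-16.8,-25.6,-4.3,0,0,52.5,0],[-19.1,-29.3,-5,0,0,60,0]]]'
python3 -m crank '[[[0,0,0,0,0,0,0],[0,0,0,0,0,0,0]]]'
cat > w.py <<'E'
from h import *
import sys
o=arm.get_obs(); print(o['t'],o['tcp_pos'].round(1),o['tool_rot'].round(4),o['contact_force'].round(2))
c=cam("wrist",sys.argv[1]); np.savez('w.npz',W=cloud(c),f=c["frame"]); print(np.round(c["T"],3).tolist())
E
python3 w.py w1.png
```

```text
t: 0.9
tcp_pos: [457.7, -294.1, 180.9]
tool_rot: [0.256, 0.967, 0.0, -0.0]
contact_force: [-0.2, 0.1, -0.0]
opening: 85.5
t: 1.1
tcp_pos: [457.8, -294.2, 180.8]
tool_rot: [0.261, 0.965, 0.0, -0.001]
contact_force: [1.4, 0.4, 0.0]
opening: 85.8
1.1 [ 457.8 -294.2  180.8] [ 2.610e-01  9.653e-01  2.000e-04 -5.000e-04] [1.38 0.44 0.01]
[[0.503, 0.83, 0.241, 396.503], [0.864, -0.483, -0.14, -258.949], [0.0, 0.279, -0.96, 322.177], [0.0, 0.0, 0.0, 1.0]]
```

View pics/w1.png

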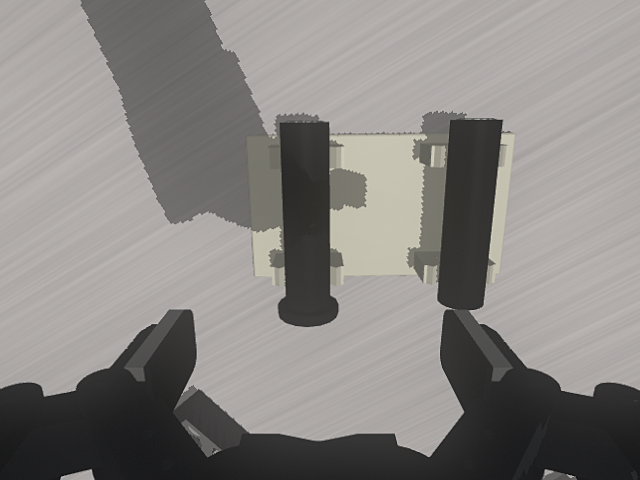

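The wrist view shows the flanged barrel from (304,122) to its flange at (308,310), nearly vertical in the picture, so the yaw is close. The plain barrel is at (470,215). Now I measure the flanged one.

```bash
cat > b.py <<'E'
from h import *
d=np.load('w.npz'); W=d['W'][100:335,265:350].reshape(-1,3);F=d['f'][100:335,265:350].reshape(-1,3)
q=W[(F.max(1)<70)&(W[:,2]>48)]
a=np.linalg.svd(q[:,:2]-q[:,:2].mean(0),full_matrices=False)[2][0]; a*=np.sign(a[0])
# refine: fit axis from body rows only
s=(q[:,:2]-q[:,:2].mean(0))@a; n=np.array([-a[1],a[0]]); lat=(q[:,:2]-q[:,:2].mean(0))@n
bins=np.arange(-50,40,6); ctr=[]
for b in bins:
    w=(s>=b)&(s<b+6); ctr.append((np.percentile(lat[w],2)+np.percentile(lat[w],98))/2)
k=np.polyfit(bins+3,ctr,1); yaw=np.arctan2(a[1],a[0])+np.arctan(k[0])
e=np.percentile(s,[0.5,99.5]); sm=e[1]-68
print("zmax",np.percentile(q[:,2],99),"yaw",np.degrees(yaw),"ends",e,"len",e[1]-e[0])
for sm in(e[1]-68,e[0]+66): print("mid",q[:,:2].mean(0)+a*sm+n*np.polyval(k,sm))
E
python3 b.py
```

```text
zmax 66.06489098097524 yaw -29.46385228409864 ends [-64.33786588  67.5036299 ] len 131.8414957728684
mid [ 449.36933248 -298.98203664]
mid [ 451.24866947 -300.0437497 ]
```

The barrel middle is at about (450.3,-299.4) with yaw -29.5°. I'll correct for that and descend to TCP z ≈ 27.

```bash
python3 -m crank '[[[-0.75,-0.5,-3,0,0,0.5,0],[-0.75,-0.5,-6,0,0,0.5,0],[-0.75,-0.5,-9,0,0,0.5,0],[-0.75,-0.5,-12,0,0,0.5,0],[-0.75,-0.5,-14,0,0,0.5,0],[-0.75,-0.5,-15.4,0,0,0.5,0],[-0.75,-0.5,-15.4,0,0,0.5,0]]]' 60
python3 -m crank '[[[0,0,0,0,0,0,0.3],[0,0,0,0,0,0,0.4],[0,0,0,0,0,0,0.45]]]'
python3 w.py w2.png
```

```text
t: 1.85
tcp_pos: [451.7, -295.9, 25.9]
tool_rot: [0.253, 0.967, 0.001, -0.001]
contact_force: [0.3, 0.9, 0.9]
opening: 85.7
t: 2.15
tcp_pos: [452.3, -298.4, 28.4]
tool_rot: [0.255, 0.967, -0.0, 0.001]
contact_force: [-0.1, -0.1, 0.0]
opening: 47.0
2.15 [ 452.3 -298.4   28.4] [ 2.546e-01  9.670e-01 -3.000e-04  1.000e-03] [-0.12 -0.08  0.01]
[[0.492, 0.835, 0.245, 390.108], [0.871, -0.472, -0.139, -263.699], [0.0, 0.282, -0.959, 169.544], [0.0, 0.0, 0.0, 1.0]]
```

View pics/w2.png

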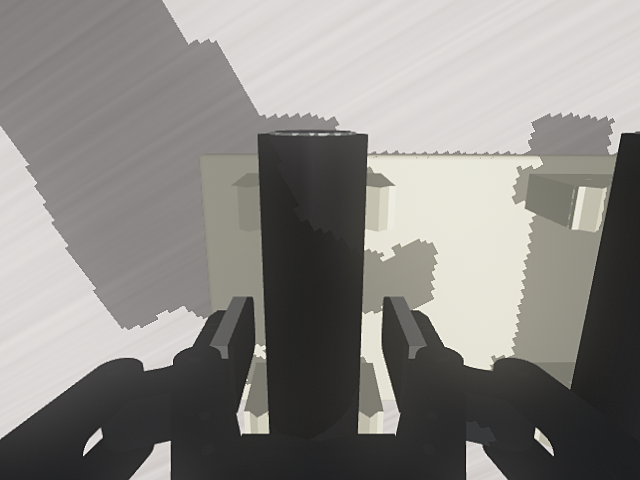

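The barrel lies between the pads, at u 260–363 against pad edges 250 and 386, so it sits about 2 mm left of centre. I'll correct that, close and lift.

```bash
python3 -m crank '[[[-0.1,-0.17,0,0,0,0,0.45],[-0.1,-0.17,0,0,0,0,0.6],[-0.1,-0.17,0,0,0,0,0.8],[-0.1,-0.17,0,0,0,0,0.8],[-0.1,-0.17,0,0,0,0,0.8],[-0.1,-0.17,0,0,0,0,0.8]]]' 60
python3 -m crank '[[[0,0,3,0,0,0,0.8],[0,0,6,0,0,0,0.8],[0,0,9,0,0,0,0.8],[0,0,12,0,0,0,0.8],[0,0,14,0,0,0,0.8],[0,0,14,0,0,0,0.8],[0,0,14,0,0,0,0.8]]]'
python3 w.py w3.png
```

```text
t: 2.8
tcp_pos: [450.9, -299.5, 27.9]
tool_rot: [0.255, 0.967, 0.0, 0.0]
contact_force: [-0.5, 1.4, 5.5]
opening: 30.3
t: 3.5
tcp_pos: [450.0, -299.6, 166.9]
tool_rot: [0.255, 0.967, -0.0, -0.0]
contact_force: [0.7, -0.1, -3.3]
opening: 30.3
3.5 [ 450.  -299.6  166.9] [ 2.547e-01  9.670e-01 -0.000e+00 -3.000e-04] [ 0.7  -0.07 -3.27]
[[0.492, 0.836, 0.243, 388.166], [0.871, -0.472, -0.137, -265.139], [-0.0, 0.279, -0.96, 308.237], [0.0, 0.0, 0.0, 1.0]]
```

View pics/w3.png

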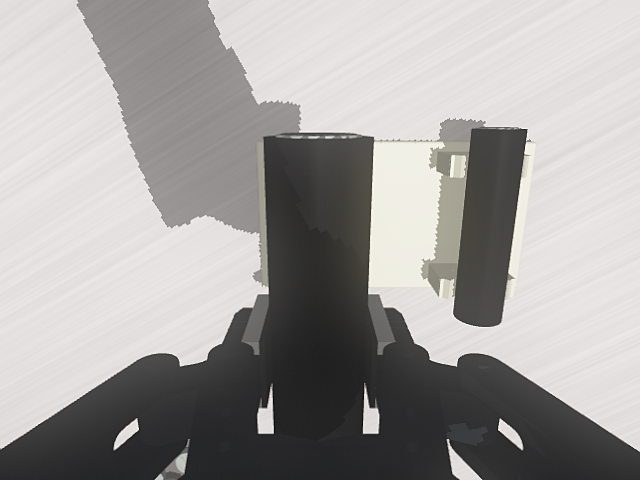

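The barrel is held and the plain barrel is undisturbed at (490,225). Now the barrel's pose in the hand, and the nest in the initial clouds.

```bash
cat > n.py <<'E'
from h import *
from scipy.spatial.transform import Rotation as R
# barrel in hand
d=np.load('w.npz'); W=d['W'][125:290,255:385].reshape(-1,3);F=d['f'][125:290,255:385].reshape(-1,3)
o=arm.get_obs(); M=R.from_quat(o['tool_rot']).as_matrix()
q=W[(F.max(1)<70)&(W[:,2]>160)]; L=(q-o['tcp_pos'])@M
print("tool axes x",M[:,0].round(3),"y",M[:,1].round(3)); 
for lo in range(-75,40,8):
    w=(L[:,0]>lo)&(L[:,0]<=lo+8)|((L[:,0]<-lo)&(L[:,0]>=-lo-8))&False
    if w.sum()>30: print(lo,w.sum(),"y %.1f..%.1f"%tuple(np.percentile(L[w,1],[2,98])),"ztop %.1f"%np.percentile(L[w,2],3))
print("x range",np.percentile(L[:,0],[.3,99.7]))
# nest
u=np.array([np.cos(np.radians(18.65)),np.sin(np.radians(18.65))]);v=np.array([-u[1],u[0]])
for n in("scene","side"):
    D=np.load(n+"0.npz"); b={"scene":(355,440,195,275),"side":(262,390,292,362)}[n]
    P=D['W'][b[2]:b[3],b[0]:b[1]].reshape(-1,3); F=D['f'][b[2]:b[3],b[0]:b[1]].reshape(-1,3).astype(int)
    s=P[:,:2]@u; t=P[:,:2]@v; red=(F[:,0]>100)&(F[:,1]<70)
    m=(P[:,2]>52)&(P[:,2]<74)&~red
    h,e=np.histogram(s[m],np.arange(430,720,4)); print(n,{int(a):int(c) for a,c in zip(e,h) if c})
    for nm,k in(("base",(P[:,2]>8)&(P[:,2]<16)),("plate",(P[:,2]>28)&(P[:,2]<44)&~red),("Vtop",(P[:,2]>64)&(P[:,2]<74)&~red&(s<625))):
        print(nm,"s",np.percentile(s[k],[1,99]).round(1),"t",np.percentile(t[k],[1,99]).round(1),k.sum())
    print("red s",np.percentile(s[red&(P[:,2]>60)],[2,98]).round(1),"t",np.percentile(t[red&(P[:,2]>60)],[2,98]).round(1))
E
python3 n.py
```

```text
tool axes x [-0.87   0.493  0.002] y [ 0.493  0.87  -0.   ]
21 1776 y -14.9..14.2 ztop -33.7
29 2429 y -14.8..11.1 ztop -33.9
37 2407 y -14.9..8.7 ztop -33.9
x range [21.78334815 66.51462431]
scene {486: 1, 490: 18, 494: 20, 498: 23, 502: 46, 506: 33, 570: 1, 574: 16, 578: 24, 582: 27, 586: 57, 590: 27, 594: 1, 634: 4, 638: 6, 642: 5, 646: 4, 650: 4, 654: 3, 662: 3, 666: 9, 670: 6, 674: 9, 678: 82, 682: 20, 686: 10, 690: 10, 694: 9}
base s [454.  682.1] t [-52.5  46.6] 1058
plate s [491.2 682.6] t [-34.9  28.5] 686
Vtop s [490.  591.5] t [-28.9  24.4] 99
red s [634.3 649.6] t [-18.1   7. ]
side {490: 42, 494: 49, 498: 45, 502: 45, 574: 38, 578: 50, 582: 53, 586: 24, 622: 5, 626: 8, 630: 15, 634: 13, 638: 10, 642: 10, 646: 12, 650: 12, 654: 13, 658: 15, 662: 14, 666: 14, 670: 17, 674: 15, 678: 6, 682: 12, 686: 12, 690: 6}
base s [451.5 675. ] t [-48.4  50.8] 2528
plate s [485.1 674.3] t [-31.6  33. ] 1280
Vtop s [491.3 624.7] t [-28.9  27. ] 153
red s [626.5 660.6] t [-8.  18.6]
```

In the hand, the barrel middle coincides with the TCP along the axis (within 1 mm), is level, and its axis is ~18 mm above the TCP. The seat is at roughly (512,172), V yaw 18.65°. I'll hover ~70 mm to the side so the wrist camera can see the nest beside the barrel.

```bash
python3 -m crank '[[[0.6,3,0,0,0,6,0.8],[1.5,7.5,0,0,0,12,0.8],[2.5,12,0,0,0,18,0.8],[3.4,16.5,0,0,0,24,0.8],[4.3,21,0,0,0,30,0.8],[5.3,25.5,0,0,0,36,0.8],[6.2,30,0,0,0,42,0.8],[7.1,34.5,0,0,0,48.2,0.8]]]'
python3 -m crank '[[[0.8,3.5,0,0,0,0,0.8],[1.3,6,0,0,0,0,0.8],[1.3,6,0,0,0,0,0.8],[1.3,6,0,0,0,0,0.8],[1.3,6,0,0,0,0,0.8]]]'
python3 w.py w4.png
```

```text
t: 4.35
tcp_pos: [520.6, 46.9, 165.7]
tool_rot: [-0.165, 0.986, 0.0, -0.002]
contact_force: [1.3, -0.1, -1.9]
opening: 30.3
t: 4.85
tcp_pos: [533.7, 103.5, 166.1]
tool_rot: [-0.162, 0.987, -0.001, -0.001]
contact_force: [-0.2, -1.3, -1.9]
opening: 30.1
4.85 [533.7 103.5 166.1] [-1.617e-01  9.868e-01 -6.000e-04 -1.400e-03] [-0.23 -1.33 -1.94]
[[-0.32, 0.91, 0.263, 466.614], [0.947, 0.308, 0.088, 80.606], [-0.001, 0.277, -0.961, 307.628], [0.0, 0.0, 0.0, 1.0]]
```

View pics/w4.png

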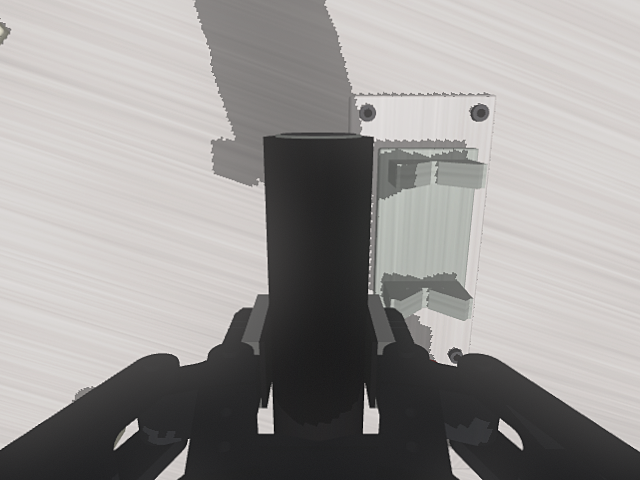

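The nest is fully visible on the right: V-rests at about (435,172) and (428,297), base edges at u 352–495. I'll fit the V faces in its point cloud.

```bash
cat > v.py <<'E'
from h import *
from scipy.spatial.transform import Rotation as R
from scipy.optimize import least_squares
d=np.load('w.npz'); P=d['W'][85:400,340:520].reshape(-1,3); P=P[~np.isnan(P[:,0])]
o=arm.get_obs(); M=R.from_quat(o['tool_rot']).as_matrix(); print("barrel yaw",np.degrees(np.arctan2(-M[1,0],-M[0,0])))
th=np.radians(18.65);u=np.array([np.cos(th),np.sin(th)]);v=np.array([-u[1],u[0]])
s=P[:,:2]@u; t=P[:,:2]@v; z=P[:,2]
m=(z>48)&(z<74)&(np.abs(t)<40); h,e=np.histogram(s[m],np.arange(480,600,2)); print({int(a):int(c) for a,c in zip(e,h) if c})
res=[]
for lo,hi in((485,515),(565,597)):
    k=m&(s>lo)&(s<hi)
    k1=k&(z>50); e=np.percentile(s[k1],[2,98])
    f=least_squares(lambda p:z[k1]-np.maximum(p[0]+np.abs(t[k1]-p[1]),0),[45,0],loss='soft_l1',f_scale=.7)
    print("rest s",e,"t range",np.percentile(t[k1],[1,99]),"V z0,t0",f.x,k1.sum(),np.median(np.abs(f.fun))); res.append((np.mean(s[k1]),f.x[1]))
print("yaw corr deg",np.degrees(np.arctan2(res[1][1]-res[0][1],res[1][0]-res[0][0])))
for nm,k in(("base",(z>9)&(z<15)),("plate",(z>30)&(z<42))):
    for a in range(470,600,20):
        w=k&(s>=a)&(s<a+20)
        if w.sum()>20: print(nm,a,np.percentile(t[w],[1,99]).round(1))
E
python3 v.py
```

```text
barrel yaw 18.578846199947563
{490: 226, 492: 315, 494: 297, 496: 304, 498: 301, 500: 302, 502: 296, 504: 196, 574: 618, 576: 247, 578: 251, 580: 220, 582: 200, 584: 178, 586: 185, 588: 126}
rest s [491.3941698  505.05375059] t range [-27.89228344  24.08387998] V z0,t0 [47.32799429 -1.95704002] 2192 1.0151200545442691
rest s [575.02017858 588.96595946] t range [-27.4901859  24.3580531] V z0,t0 [47.11360422 -1.58240911] 1914 1.3699861757942244
yaw corr deg 0.26044710764244455
base 470 [-49.6  47.2]
base 490 [-34.8  47.9]
base 510 [-34.9  47.9]
base 530 [-34.9  47.8]
base 550 [-35.   48.1]
base 570 [-34.9  48.2]
base 590 [-34.7  48.4]
plate 470 [-33.7  29.1]
plate 490 [-33.9  28.9]
plate 510 [-33.6  29.4]
plate 530 [-33.4  29.4]
plate 550 [-33.4  29.4]
plate 570 [-33.4  29.5]
```

The seat is at about (512.2,171.3) for the TCP, with V yaw ~18.9°. I'll go above it, drop to ~15 mm over the seat, and read the settled pose.

```bash
python3 -m crank '[[[-1,3.4,0,0,0,0.3,0.8],[-2.15,6.8,0,0,0,0.3,0.8],[-2.15,6.8,-3,0,0,0.3,0.8],[-2.15,6.8,-6,0,0,0.3,0.8],[-2.15,6.8,-8,0,0,0.3,0.8],[-2.15,6.8,-9.6,0,0,0.3,0.8],[-2.15,6.8,-9.6,0,0,0.3,0.8],[-2.15,6.8,-9.6,0,0,0.3,0.8]]]'
for i in 1 2 3 4; do python3 -m crank '[[[0,0,0,0,0,0,0.8]]]'; done
```

```text
t: 5.7
tcp_pos: [513.2, 172.4, 71.4]
tool_rot: [-0.164, 0.986, -0.0, -0.0]
contact_force: [-0.5, 0.7, -1.5]
opening: 30.2
t: 5.8
tcp_pos: [513.8, 173.1, 72.3]
tool_rot: [-0.165, 0.986, 0.0, 0.001]
contact_force: [0.2, 0.6, -2.7]
opening: 30.4
t: 5.9
tcp_pos: [513.8, 173.3, 72.3]
tool_rot: [-0.165, 0.986, 0.0, 0.001]
contact_force: [-0.3, -0.5, -1.1]
opening: 30.3
t: 6.0
tcp_pos: [513.5, 173.4, 72.1]
tool_rot: [-0.165, 0.986, 0.0, 0.001]
contact_force: [-0.0, 0.3, -1.5]
opening: 30.3
t: 6.1
tcp_pos: [513.3, 173.4, 71.8]
tool_rot: [-0.165, 0.986, 0.0, 0.0]
contact_force: [0.1, -0.3, -1.8]
opening: 30.5
```

```bash
python3 -m crank '[[[-0.11,-0.21,-0.5,0,0,0,0.8],[-0.11,-0.21,-1,0,0,0,0.8],[-0.11,-0.21,-1.5,0,0,0,0.8],[-0.11,-0.21,-1.5,0,0,0,0.8],[-0.11,-0.21,-1.5,0,0,0,0.8],[-0.11,-0.21,-1.5,0,0,0,0.8]]]'
for i in 1 2 3 4 5; do python3 -m crank '[[[0,0,-0.1,0,0,0,0.8],[0,0,-0.1,0,0,0,0.8],[0,0,-0.1,0,0,0,0.8]]]' | grep -E "pos|force"; done
python3 -c "
from h import *
cam('side','s5.png')
c=cam('scene'); f=c['frame'][180:290,340:460]; g=cv2.imread('pics/s5.png')[270:370,250:400]
o=np.zeros((600,780,3),np.uint8); o[:390,:426]=cv2.resize(f[:,:,::-1],(426,390)); o[:230,430:775]=cv2.resize(g,(345,230)); cv2.imwrite('pics/s5c.png',o[:400])"
```

```text
t: 6.7
tcp_pos: [512.0, 171.4, 56.3]
tool_rot: [-0.165, 0.986, 0.0, 0.0]
contact_force: [0.1, 0.7, -0.9]
opening: 30.5
tcp_pos: [511.9, 171.2, 55.4]
contact_force: [0.0, -1.1, -0.6]
tcp_pos: [512.0, 171.4, 54.4]
contact_force: [-0.5, 0.1, -2.3]
tcp_pos: [512.0, 171.6, 53.6]
contact_force: [0.3, 1.1, 2.6]
tcp_pos: [512.0, 171.7, 52.5]
contact_force: [0.1, 1.0, 4.2]
tcp_pos: [512.0, 171.6, 51.4]
contact_force: [-1.0, 2.0, 4.2]
```

View pics/s5c.png

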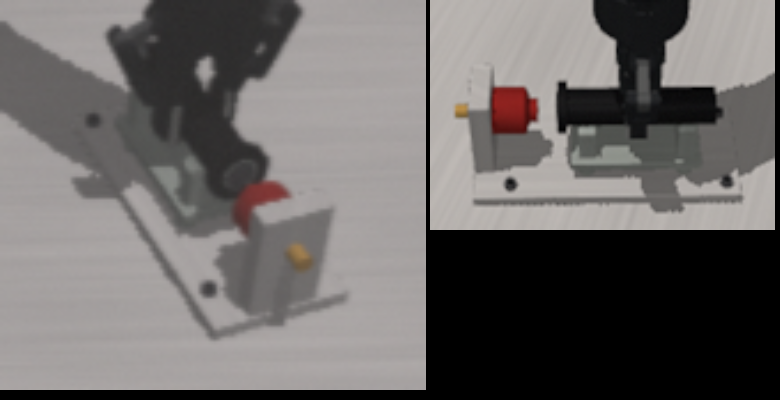

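The barrel lies in the V with its flange (562,105) just short of the red nose (535,107), outside the rest. Contact came at TCP z ≈ 54, as expected. There is about 1–1.5 N of side force toward +y, so I'll press further while nudging +y.

```bash
for i in 1 2 3 4; do python3 -m crank '[[[0,0.01,-0.1,0,0,0,0.8],[0,0.01,-0.1,0,0,0,0.8],[0,0.01,-0.1,0,0,0,0.8]]]' | grep -E "pos|force"; done
echo settle; for i in 1 2 3 4 5 6 7 8; do python3 -m crank '[[[0,0,0,0,0,0,0.8]]]' | grep -E "pos|force"; done
python3 -c "
from h import *
o=arm.get_obs();print(o['t'],o['ft_torque'],o['tool_rot'])"
```

```text
tcp_pos: [512.0, 171.6, 50.5]
contact_force: [-2.2, 3.2, 6.2]
tcp_pos: [512.0, 171.6, 49.6]
contact_force: [-2.2, 2.0, 6.6]
tcp_pos: [512.0, 171.6, 48.7]
contact_force: [-2.2, 2.5, 7.9]
tcp_pos: [512.0, 171.7, 47.7]
contact_force: [-3.1, 2.4, 8.9]
settle
tcp_pos: [512.0, 171.6, 47.7]
contact_force: [-1.7, 2.3, 7.3]
tcp_pos: [512.0, 171.7, 47.7]
contact_force: [-2.3, 0.3, 8.8]
tcp_pos: [512.0, 171.7, 47.8]
contact_force: [-1.9, 1.6, 8.9]
tcp_pos: [512.0, 171.7, 47.7]
contact_force: [-1.5, 3.1, 9.7]
tcp_pos: [512.0, 171.6, 47.7]
contact_force: [-2.1, 0.8, 8.0]
tcp_pos: [512.0, 171.7, 47.7]
contact_force: [-2.2, 1.8, 9.1]
tcp_pos: [512.0, 171.6, 47.7]
contact_force: [-2.5, 1.6, 8.3]
tcp_pos: [512.0, 171.6, 47.7]
contact_force: [-2.4, 2.4, 9.0]
10.3 [ 0.28955449  0.39329313 -0.04668272] [-1.64989627e-01  9.86295286e-01 -7.85734339e-05  1.58966144e-04]
```

```bash
for i in 1 2; do python3 -m crank '[[[-0.03,0.03,0,0,0,0,0.8],[-0.03,0.03,0,0,0,0,0.8],[-0.03,0.03,0,0,0,0,0.8]]]' | grep -E "pos|force"; for j in 1 2 3 4; do python3 -m crank '[[[0,0,0,0,0,0,0.8]]]' | grep -E "force"; done; done
```

```text
tcp_pos: [512.0, 171.7, 47.8]
contact_force: [-0.8, 0.4, 8.9]
contact_force: [-1.4, 1.0, 8.5]
contact_force: [-1.4, 0.8, 8.1]
contact_force: [-1.4, 1.1, 8.3]
contact_force: [-1.9, 0.7, 9.2]
tcp_pos: [512.0, 171.7, 47.8]
contact_force: [-0.8, 1.3, 8.4]
contact_force: [-1.2, 0.3, 8.1]
contact_force: [-0.1, -0.0, 8.3]
contact_force: [-1.8, -0.2, 8.5]
contact_force: [-0.3, 1.0, 8.6]
```

```bash
python3 -m crank '[[[-0.01,0.02,-0.05,0,0,0,0.8],[-0.01,0.02,-0.1,0,0,0,0.8],[-0.01,0.02,-0.1,0,0,0,0.8],[-0.01,0.02,-0.1,0,0,0,0.8]]]' | grep -E "pos|force"; for j in 1 2 3 4; do python3 -m crank '[[[0,0,0,0,0,0,0.8]]]' | grep -E "t:|force"; done
python3 - <<'E'
from h import *
th=np.radians(18.8);u=np.array([np.cos(th),np.sin(th)]);v=np.array([-u[1],u[0]]); c0=np.array([512,171.2])
for n in("side","scene"):
    c=cam(n,n+"9.png"); W=cloud(c); F=c['frame'].astype(int)
    W0=np.load(n+"0.npz")['W']
    P=W.reshape(-1,3);f=F.reshape(-1,3); s=(P[:,:2]-c0)@u;t=(P[:,:2]-c0)@v
    b=(f.max(1)<75)&(abs(t)<26)&(P[:,2]>45)&(P[:,2]<100)
    for lo,hi in((-64,-20),(20,58)):
        w=b&(s>lo)&(s<hi); print(n,lo,w.sum(),"ztop %.1f"%np.percentile(P[w,2],97) if w.sum()>20 else "", "t top %.1f"%np.median(t[w&(P[:,2]>np.percentile(P[w,2],90))]) if w.sum()>20 else "")
    w=b&(s>-80)&(s<76); print("s ends",np.percentile(s[w],[.5,99.5]))
    # carrier plate heights before/after (same pixels, grey)
    Q=W0.reshape(-1,3); sq=(Q[:,:2]-c0)@u; tq=(Q[:,:2]-c0)@v
    for nm,S,T,Z in(("before",sq,tq,Q[:,2]),("after",s,t,P[:,2])):
        k=(abs(S)<44)&(abs(T)>20)&(abs(T)<29)&(Z>20)&(Z<42); print(nm,"plate z",np.median(Z[k]),k.sum())
g=cv2.imread('pics/side9.png')[270:370,250:400]; cv2.imwrite('pics/s9c.png',cv2.resize(g,(750,500)))
E
```

```text
tcp_pos: [512.0, 171.6, 46.9]
contact_force: [-0.6, 0.6, 9.2]
t: 12.2
tool_rot: [-0.165, 0.986, -0.001, 0.001]
contact_force: [-0.9, 0.1, 9.5]
t: 12.3
tool_rot: [-0.165, 0.986, -0.001, 0.001]
contact_force: [-0.4, -0.2, 8.9]
t: 12.4
tool_rot: [-0.165, 0.986, -0.001, 0.001]
contact_force: [-1.3, 0.6, 9.5]
t: 12.5
tool_rot: [-0.165, 0.986, -0.001, 0.001]
contact_force: [-1.7, -0.1, 8.8]
side -64 350 ztop 82.5 t top 2.7
side 20 332 ztop 82.3 t top 2.1
s ends [-66.56956955  65.28805174]
before plate z 35.60261748533412 275
after plate z 28.228663137634953 173
scene -64 25 ztop 81.0 t top -4.0
scene 20 144 ztop 83.4 t top -1.6
s ends [-64.08129793  70.61561323]
before plate z 36.65270911937091 119
after plate z 30.161727139169386 94
```

View pics/s9c.png

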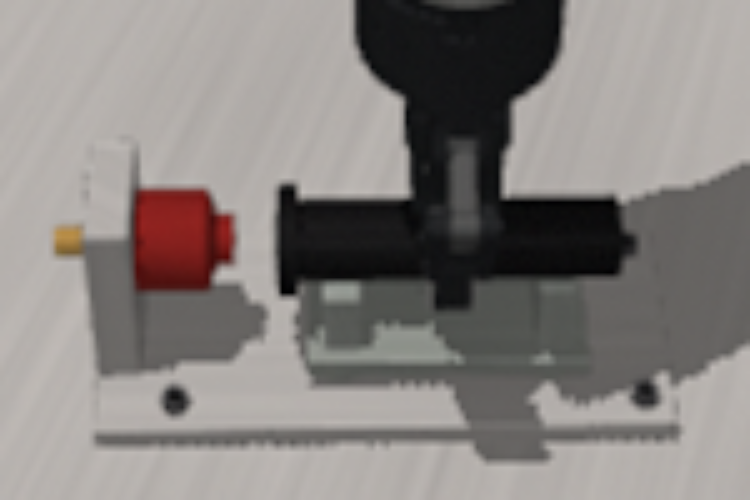

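The barrel is level in the V with its flange at (288,240), clear of the nose at (233,240). The plate has sunk about 7 mm, the barrel is centred along the V, and side force is under 1.5 N. I'm handing in while still holding.

```bash
python3 -c "
from station import arm
print(arm.finish_job()); o=arm.get_obs(); print(o['t'],o['contact_force'],o['tcp_pos'],o['opening'])"
```

```text
the job is handed in; nothing more can be done
None
the job is handed in; nothing more can be done
```

I took the flanged barrel from the rack and laid it in the V-nest with its flange towards the sealing head. I handed in at about 12.6 s, still gripping it (60 N) and pressing it down. No verdict is reported, so what follows is from my last checks just before the hand-in.

- **Pressing depth:** The cameras showed the carrier plate 6.5 mm (scene) and 7.4 mm (side) lower than at the start. The barrel first touched at a tool height of about 54 mm and ended at 46.9 mm, which also gives about 7 mm. The vertical force was about 9 N.
- **Bearing on both faces:** The side force fell from about 2.4 N to roughly 1 N after small sideways corrections. I could not measure the force on each V face directly.
- **Position:** The barrel was level: the side camera put its top at 82.5 mm at one end and 82.3 mm at the other. Along the V it was within about 2–3 mm of centre. In the picture the flange was outside the V-rest and clear of the nose.
- **Disagreements:** The scene camera put the barrel's top at 81.0 and 83.4 mm, based on few points with part of the view blocked. The two fixed cameras also differed by about 4 mm on where the nest lies sideways, so I used a close wrist-camera fit, which the contact forces bore out.
- **Bystanders:** My moves stayed clear of the plain barrel, jar, screwdriver and box. The plain barrel was still in its place after the lift, but I did not measure the others again at the end.

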